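# Draw a link rod out of its stock tray

### The job

On the parts counter, two small hinged covers stand up across the way out of the grey long-part tray: press both down until they snap shut and stay shut. Then take hold of the steel link rod lying in the tray, tilt it and draw it out diagonally through the opening, which is shorter than the rod, and finish while still holding it still in the gripper with the whole rod about a hand's breadth (10 cm) or more above the tray. Do not put it down or let go; the covers stay shut and the other goods stay where they are.

Things in the scene. Friction and masses are not known exactly. Their poses are not given: they have to be found in the camera images.
- tray: Grey sheet-steel tray fixed to the table; origin on the table under the centre of its opening; x along its length, away from the robot, y left, z up. Inside: x -190 to 135 mm, y -70 to 70 mm, walls 5 mm, floor top z = 6 mm. Open on top only from x = -65 to 65 mm, full width; roofed before that by a fixed hood, beyond it by a crossbar and two hinged covers.
- hood_edge (a point): Middle of the hood's edge at the opening, on its top: tray (-65, 0, 70) mm. The flat fixed hood is 4 mm thick (underside z = 66 mm) and reaches from the tray's near end to here.
- crossbar (a point): Middle of the top of the crossbar at the opening's far edge: tray (70, 0, 70) mm; the bar spans x = 65 to 75, z = 62 to 70 mm and carries the covers' hinges. The shut covers (top z = 74 mm) roof the tray from here to x = 138 mm.
- cover_left (a joint): Angle the left (+y) cover is pressed down, rad: 0 = fully open (start), 1.15 = shut flat. Aluminium plate 66 mm long, 70 wide, 4 thick, hinged next to the opening, hinge line along tray y; open, it stands up leaning away from the robot and folds down away from it. Over-centre hinge: springs back open below about 0.6 rad, snaps shut and stays above about 0.8; about 2 N at its edge moves it.
- cover_right (a joint): Same for the right (-y) cover.
- cover_left_hinge (a point): Middle of the left cover's hinge line, tray (70, 37, 72) mm.
- cover_right_hinge (a point): Middle of the right cover's hinge line, tray (70, -37, 72) mm.
- cover_left_edge (a point): Middle of the left cover's free edge, 64 mm from its hinge, on the side that is up when shut (z = 74 mm then).
- cover_right_edge (a point): Same for the right cover.
- rod: Steel link rod lying on the tray floor along the tray: straight bar 18 x 18 mm with a round eye, 28 mm across and 18 mm thick, at each end; 220 mm long overall, about 0.22 kg; origin at its centre, x along it towards its far end, z up. Its two ends lie under the hood and under the covers, its middle in the opening.
- rod_far (a point): Far end of the rod, 110 mm along its x from the centre.
- rod_near (a point): Near end of the rod, -110 mm along its x from the centre.
- bearing: ball-bearing ring, 44 mm across, 14 mm high, lying on the tray's hood; a bystander, origin at its underside; leave it alone
- filter: white canister filter standing, 72 mm across, 85 mm high; a bystander, origin at its underside; leave it alone
- carton: small cardboard box 90 x 60 x 50 mm high; a bystander, origin at its underside; leave it alone
- spanner: steel spanner lying beside the tray's left side; a bystander, origin at its underside; leave it alone
- tape_roll: roll of tape lying flat, 100 mm across, 48 mm high; a bystander, origin at its underside; leave it alone
- stock_bin: open black stock bin 160 x 100 x 70 mm high; a bystander, origin at its underside; leave it alone
- roller: dark steel roller standing, 36 mm across, 50 mm high, beside the tray's right side; a bystander, origin at its underside; leave it alone
There are look-alikes about, which are no part of the job. What is meant by the rod is not red, and is the smaller of those in its own colour.

How it is judged:
By the outcome, as a careful person would: the job done as asked, in the order asked, and still so for the second after the job is handed in, while the arm keeps its last pose, push and grip.
It also fails if it takes over 56 s, if anything falls off the work surface, if the arm or the gripper's body presses on something with over 40 N, if the wrist force passes 120 N, or if a joint passes its speed limit or range.

### The arm

A 6-joint arm with a two-finger parallel gripper is mounted at the origin on the work surface. World frame = base frame: x ahead of the robot, y to its left, z up, the work surface at z = 0. Lengths are in m, angles in rad, forces in N, time in s.
With the tool pointing down it reaches from about 0.375 to 0.9 m from the base axis. Payload 3.1 kg.
Tool frame: the origin (TCP) lies at the very end of the fingers, on their centre line; the grasp point (between the pads) lies 19 mm behind it; z points along the fingers, y is the line along which they close (so a half turn about z gives the same grasp; the last joint's range is limited). The gripper opens to 85 mm and grips with 20 to 120 N. Pads are 22 mm wide; open, the fingers measure 114 mm over their backs; the gripper's body (76 mm by 85 mm) begins 54 mm behind the grasp point. The pads swing forward as they close: fully open they stand 13 mm farther back than shut.
Start: joints at [-1.399, 0.527, 1.433, -0, 1.181, -0.178], TCP at [0.214, -0.587, 0.231] pointing down, gripper open.
Joint ranges: [-3.08, 3.08], [-0.75, 2.2], [0.22, 2.44], [-1.43, 4.57], [0, 2.65], [-2.85, 2.85]. Speed limits (rad/s): [2.79, 2.79, 3.14, 3.14, 3.14, 3.14].

### API

Orientations are given as a unit quaternion [x, y, z, w].
In Python, from station import sense, snapshot, camera_params, sign_off gives the robot as it stands.
- The arm moves only by the shell command python3 -m handwheel 'ROWS' [OPENING] [FORCE]. ROWS is JSON, a list that holds one entry, the list of rows, each a list of 4 numbers: the shift along the tool's x, y, z in units of 25 mm (1.0 is 25 mm), then the turn about the tool's z in units of 6 degrees (1.0 is 6 degrees). A call has 1 to 20 rows; each row shifts and turns the commanded pose from where the row before left it, along the tool's axes as they then stand; what a row does not reach is not made up. A row lasts 1/8 s, in which the tool goes at most 62.5 mm and 10.7 degrees, less where a joint would pass 70% of its speed; a pose out of reach is approached as far as the arm can. A call is refused whole if a number of a shift passes 1 or a number of a turn 1, either way. A call with a gripper value outside its range is refused whole. OPENING is the finger opening in mm, from 0 to 85.4, set as the call begins (- or left out, the last holds). The fingers move at their own pace and stop on an object; FORCE is the grip in N (left out, the last holds). Time passes only in rows, so rows that do not move let the fingers close. It gives the time, the measured TCP pose, the force, the opening and the grip force at its end, in the units of the state.
- sense(): the state, without advancing time (a new reading comes with each control period).
- snapshot(name): name is "scene" or "top" or "wrist"; returns (picture, depth): 384x512x3 uint8, red, green, blue; 384x512 float32, m along the optical axis (not along the pixel's ray), 0 where there is no reading.
- camera_params(name): a dict with "mtx" (3x3 intrinsics, pixels), "extrinsics" (4x4, takes a point from camera to world coordinates); the wrist camera has in their place "hand_eye" (4x4, takes a point from camera to tool coordinates, whose origin is the TCP and whose axes are the flange's). Camera axes: x right, y up, looking along -z (the intrinsics and any distortion apply to the point x, -y, -z); pixel columns grow to the right and rows downward; lengths in m; the calibration is good to about 2 mm. A picture is of the moment at which its call begins: read the wrist's pose just before it. camera_params takes no time and is no camera call.
- sign_off(): hands the job in; it is judged then, once.
The state is a dict: "t": time; "q": joint angles; "qd": joint speeds; "tau": joint torques, N m; "tcp_pos": TCP position; "tool_rot": TCP orientation; "force": force on the tool from outside, world axes, zero at the start; "ft_torque": the same for the moment, N m; "finger_gap": opening from 0.0 (shut) to 1.0 (fully open); "gripper_force": force on a finger pad.
Only numpy, scipy, OpenCV 4.12 (cv2) and the standard library are available. Lean on these libraries where they do the work, as an engineer would, in place of code of your own. Each camera call takes 0.05 s, during which the arm holds its last target. There are 200 camera calls.

## Working session

There is one attempt and no reset: what is moved stays moved. The work goes in short steps, Python scripts to look and compute and a shell command to move; the robot and the scene stay as the last step left them, time stands still between calls to the robot, and variables do not carry over. Pictures are saved under pics/ and viewed, at most 10 in all, crops included, and the job is handed in when it is done.

```bash
ls; mkdir -p pics; python3 - <<'E'
from station import *
import cv2,numpy as np
s=sense();print(s)
a,d=snapshot("scene");b,e=snapshot("top")
np.savez("v0.npz",a=a,d=d,b=b,e=e)
cv2.imwrite("pics/scene0.png",a[:,:,::-1]);cv2.imwrite("pics/top0.png",b[:,:,::-1])
for n in("scene","top","wrist"):print(camera_params(n))
E
```

```text
pics
{'t': 0.0, 'q': array([-1.39950419e+00,  5.28492254e-01,  1.43392334e+00, -2.43418207e-05,
        1.18140720e+00, -1.78498227e-01]), 'qd': array([ 2.24432951e-04, -5.06390854e-05,  4.82573034e-04,  5.62471056e-04,
        1.52325695e-03,  6.53745798e-04]), 'tau': array([-1.46853912e-03, -4.42352808e+01, -1.78025633e+01, -1.87453829e-04,
        8.33822996e-03,  1.04809959e-05]), 'tcp_pos': array([ 0.2140836 , -0.58641176,  0.23031091]), 'tool_rot': array([ 9.84743365e-01,  1.74009373e-01, -7.23694242e-06, -1.11510218e-03]), 'force': array([-0.38824552, -0.21396919, -0.07900708]), 'ft_torque': array([-0.00472137, -0.02075993, -0.00349036]), 'gripper_force': 0.0, 'finger_gap': 0.9945343934766774}
{'mtx': array([[362.08307826,   0.        , 253.28251987],
       [  0.        , 362.08307826, 188.75924097],
       [  0.        ,   0.        ,   1.        ]]), 'extrinsics': array([[ 0.77169204, -0.35920902,  0.5248431 ,  1.05885459],
       [ 0.63563755,  0.46332065, -0.61749403, -0.72168987],
       [-0.02136122,  0.81012521,  0.5858676 ,  0.8137956 ],
       [ 0.        ,  0.      
[... 272 characters left out ...]
      [-0.99982124, -0.01105986, -0.01533512, -0.02814618],
       [-0.01694795,  0.16468767,  0.98620015,  1.35314518],
       [ 0.        ,  0.        ,  0.        ,  1.        ]])}
{'mtx': array([[318.72593171,   0.        , 254.85978362],
       [  0.        , 318.72593171, 193.64123516],
       [  0.        ,   0.        ,   1.        ]]), 'hand_eye': array([[ 1.30040537e-04,  9.59380872e-01,  2.82114028e-01,
         7.10211947e-02],
       [ 9.99999984e-01, -9.12525273e-05, -1.50629184e-04,
         7.61001616e-05],
       [-1.18767140e-04,  2.82114043e-01, -9.59380869e-01,
        -1.43201893e-01],
       [ 0.00000000e+00,  0.00000000e+00,  0.00000000e+00,
         1.00000000e+00]])}
```

View pics/scene0.png

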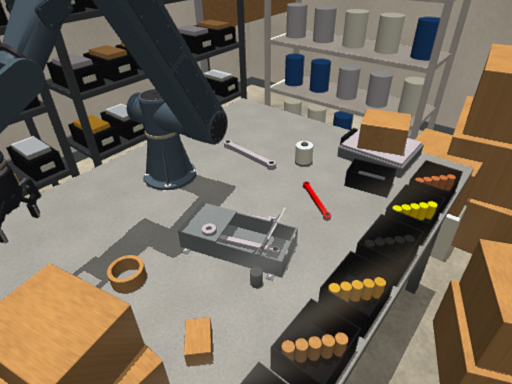

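View pics/top0.png

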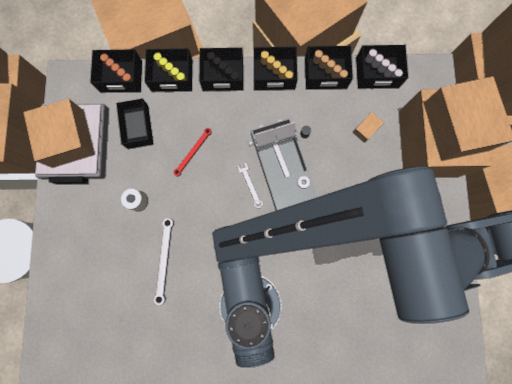

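The two views show the tray at top px (282,165), yawed slightly left, with the covers at (275,133) standing open. The bearing is at (304,182), the spanner at (250,185) and the roller at (306,131). The rod in the tray is at (282,160). The look-alikes are the red one and the big steel one, both outside the tray.

```bash
cat > h.py <<'E'
import numpy as np,cv2
from station import *
def cloud(d,P,T=None):
    K=P["mtx"];v,u=np.indices(d.shape);z=d
    p=np.stack([(u-K[0,2])/K[0,0]*z,-(v-K[1,2])/K[1,1]*z,-z],-1)
    T=P["extrinsics"] if T is None else T
    return p@T[:3,:3].T+T[:3,3]
E
python3 - <<'E'
from h import *
v=np.load("v0.npz")
A=cloud(v['d'],camera_params("scene"));B=cloud(v['e'],camera_params("top"))
for n,C,D in(("scene",A,v['d']),("top",B,v['e'])):
    m=(D>0)&(C[...,2]>.066)&(C[...,2]<.078)&(C[...,0]>.25)&(C[...,0]<.8)&(abs(C[...,1]+.13)<.22)
    mm,l,st,c=cv2.connectedComponentsWithStats(m.astype(np.uint8),connectivity=8)
    i=[k for k in range(1,mm) if st[k,4]>15]
    for k in i:
        P=C[l==k];print(n,st[k],c[k],P.mean(0),cv2.minAreaRect(P[:,:2].astype(np.float32)*1000))
    t=(D>0)&(abs(C[...,2])<.01)&(abs(C[...,0]-.5)<.2);print("table z",np.median(C[t][:,2]))
# ortho map, 1px=0.75mm
g=np.zeros((480,400,3),np.uint8)
u,w=np.meshgrid(np.arange(400),np.arange(480))
def ortho(img,P,z):
    X=np.stack([.75-w*.00085,-.0+.03-u*.00085,np.full(u.shape,z)],-1)
    T=np.linalg.inv(P["extrinsics"]);c=X@T[:3,:3].T+T[:3,3];K=P["mtx"]
    return cv2.remap(img,(K[0,0]*c[...,0]/-c[...,2]+K[0,2]).astype(np.float32),(K[1,1]*c[...,1]/c[...,2]+K[1,2]).astype(np.float32),1)
o=np.hstack([ortho(v['b'],camera_params("top"),.07),ortho(v['a'],camera_params("scene"),.07)])
cv2.imwrite("pics/ortho.png",o[:,:,::-1])
E
```

```text
scene [ 178  202   89   55 1365] [210.51135531 223.14871795] [ 0.40310966 -0.1604796   0.07193411] ((462.0570068359375, -134.1383514404297), (288.50982666015625, 154.9280548095703), 16.62775421142578)
scene [241 213  34  11  61] [258.27868852 217.59016393] [ 0.50246545 -0.046919    0.06873315] ((501.1462707519531, -47.797698974609375), (118.02940368652344, 16.16996955871582), 11.965193748474121)
scene [278 224  20  38 100] [288.89 241.58] [ 0.6396734  -0.07366546  0.06854148] ((639.6369018554688, -78.20266723632812), (35.504974365234375, 155.1564178466797), 26.842620849609375)
scene [267 256  10   4  20] [271.75 257.7 ] [ 0.63900484 -0.15630921  0.06772504] ((638.3373413085938, -156.53485107421875), (26.97596549987793, 6.502520561218262), 19.529787063598633)
table z 0.002416022241738869
top [256 135  42  16 102] [276.47058824 141.18627451] [ 0.57678672 -0.10098784  0.07225887] ((572.236572265625, -99.23287200927734), (24.879714965820312, 148.6379852294922), 12.9619722366333)
top [267 170  50  40 996] [290.62550201 190.43674699] [ 0.39834678 -0.14709446  0.06981839] ((402.2350769042969, -151.36512756347656), (105.94542694091797, 150.6923828125), 16.343181610107422)
top [301 179   5   6  18] [302.83333333 181.66666667] [ 0.42870492 -0.19057993  0.07121752] ((428.9161682128906, -191.07485961914062), (17.137296676635742, 14.01918888092041), 2.432877540588379)
table z -0.0005515349148581539
```

View pics/ortho.png

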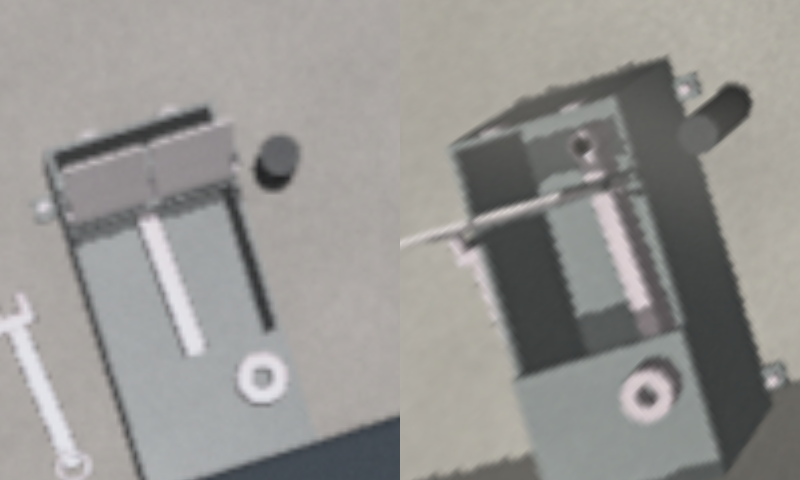

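```bash
python3 -m handwheel '[[[0.9,-0.7,-0.4,0.03],[0.9,-0.7,-0.4,0.03],[0.9,-0.7,-0.4,0.03],[0.9,-0.7,-0.4,0.03],[0.9,-0.7,-0.4,0.03],[0.9,-0.7,-0.4,0.03],[0.9,-0.7,-0.4,0.03],[0.9,-0.7,-0.4,0.03],[0.9,-0.7,-0.4,0.03],[0.9,-0.7,-0.4,0.03],[0.9,-0.7,-0.2,0.03],[0.9,-0.7,-0.2,0.03],[0.9,-0.7,-0.2,0.03],[0.9,-0.7,0,0.03],[0.9,-0.7,0,0.03],[0.9,-0.7,0,0.03],[0.9,-0.7,0,0.03],[0.9,-0.7,0,0.03],[0.7,-0.5,0,0.03],[0,0,0,0]]]'
cat >> h.py <<'E'
def toolT():
    from scipy.spatial.transform import Rotation as R
    s=sense();T=np.eye(4);T[:3,:3]=R.from_quat(s['tool_rot']).as_matrix();T[:3,3]=s['tcp_pos'];return T
def wristT(): return toolT()@camera_params("wrist")["hand_eye"]
E
python3 - <<'E'
from h import *
T=wristT();a,d=snapshot("wrist");P=camera_params("wrist");C=cloud(d,P,T)
np.savez("w1.npz",a=a,d=d,T=T);cv2.imwrite("pics/w1.png",a[:,:,::-1])
print(toolT())
m=(d>0)&(abs(C[...,2])<.01);print("table",np.median(C[m][:,2]))
m=(d>0)&(C[...,2]>.064)&(C[...,2]<.076)
mm,l,st,c=cv2.connectedComponentsWithStats(m.astype(np.uint8),connectivity=8)
for k in range(1,mm):
    if st[k,4]>100:
        Q=C[l==k];print(st[k],Q.mean(0),cv2.minAreaRect(Q[:,:2].astype(np.float32)*1000))
E
```

```text
t: 2.6
tcp_pos: [0.5112, -0.1401, 0.3469]
tool_rot: [0.989, 0.147, 0.0, 0.0]
force: [-0.0, 0.3, 0.5]
finger_gap: 0.999
gripper_force: 0.0
[[ 9.57407887e-01  2.88738853e-01 -1.13775009e-04  5.10808926e-01]
 [ 2.88738803e-01 -9.57407852e-01 -3.29483638e-04 -1.41113993e-01]
 [-2.04063814e-04  2.82598974e-04 -9.99999939e-01  3.46770552e-01]
 [ 0.00000000e+00  0.00000000e+00  0.00000000e+00  1.00000000e+00]]
table 0.0005352971825690611
[176  33 125  34 912] [ 0.6382849  -0.08023354  0.06657279] ((630.0253295898438, -82.989501953125), (36.58374786376953, 150.31202697753906), 17.298255920410156)
[ 180   93  119  189 9219] [ 0.40666237 -0.14715483  0.07007834] ((452.72869873046875, -137.0224151611328), (269.0904541015625, 150.35491943359375), 16.93088150024414)
```

View pics/w1.png

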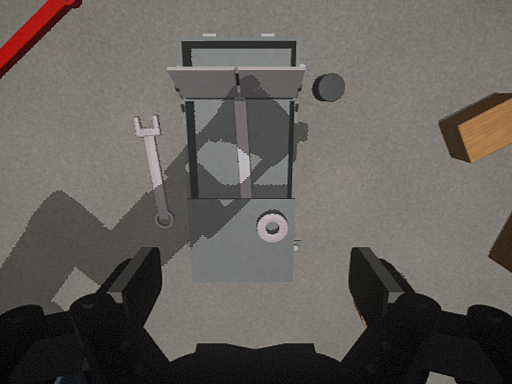

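The wrist view shows the hood edge at row 198 (cols 188–294), the rod from (239,100) to (246,197), the covers at rows 67–98, the bearing at (272,227) and the roller at (328,87).

```bash
python3 - <<'E'
from h import *
v=np.load("w1.npz");d=v['d'];C=cloud(d,camera_params("wrist"),v['T'])
z=C[...,2]
q=lambda m,n:print(n,cv2.minAreaRect(C[m][:,:2].astype(np.float32)*1000),C[m].mean(0),m.sum())
r=np.indices(d.shape)
hood=(abs(z-.07)<.003)&(r[0]>196)&(r[0]<285)&(r[1]>180)&(r[1]<300);q(hood,"hood")
th=np.radians(16.9);c,s=np.cos(th),np.sin(th)
H=C[hood];h=np.stack([H[:,0]*c+H[:,1]*s,-H[:,0]*s+H[:,1]*c],-1)
print("hood u,v range",np.percentile(h,[.5,99.5],0))
def line(x,y): p=np.polyfit(x,y,1);return np.degrees(np.arctan(p[0]))
# edges per column/row of hood
e=[];
for col in range(192,290,4):
    k=np.where(hood[:,col])[0]
    if len(k): e.append(C[k[0],col,:2])
e=np.array(e);print("hood edge yaw",-line(e[:,1],e[:,0]),e.mean(0))
O=(h[:,0].max()+.065, (np.percentile(h[:,1],.3)+np.percentile(h[:,1],99.7))/2)
o=np.array([O[0]*c-O[1]*s,O[0]*s+O[1]*c]);print("origin",o)
t=lambda P:np.stack([(P[...,0]-o[0])*c+(P[...,1]-o[1])*s,-(P[...,0]-o[0])*s+(P[...,1]-o[1])*c,P[...,2]],-1)
X=t(C)
rod=(X[...,2]>.018)&(X[...,2]<.03)&(abs(X[...,0])<.062)&(abs(X[...,1])<.055)
R=X[rod];print("rod z",R[:,2].mean(),"y range",np.percentile(R[:,1],[1,50,99]),"x",R[:,0].min(),R[:,0].max(),"yaw",line(R[:,0],R[:,1]))
cov=(X[...,2]>.08)&(X[...,2]<.15)&(X[...,0]>.06)&(X[...,0]<.12)&(abs(X[...,1])<.08)
K=X[cov];print("cover",K[:,0].min(),K[:,0].max(),K[:,1].min(),K[:,1].max(),K[:,2].max())
b=(X[...,2]>.08)&(X[...,2]<.09)&(X[...,0]<-.06)&(X[...,0]>-.14)&(abs(X[...,1])<.08);print("bearing",X[b].mean(0),X[b].min(0),X[b].max(0))
# rod ends from scene
v0=np.load("v0.npz");S=t(cloud(v0['d'],camera_params("scene")))
m=(S[...,2]>.016)&(S[...,2]<.032)&(abs(S[...,1])<.05)&(abs(S[...,0])<.134)
Q=S[m];print("scene rod x",Q[:,0].min(),Q[:,0].max());far=Q[Q[:,0]>.08];print("far",far.min(0),far.max(0),len(far))
T=toolT();print("tcp tray",t(T[:3,3]))
np.save("tray.npy",[*o,th])
E
```

```text
hood ((386.9856872558594, -157.099365234375), (130.82464599609375, 150.83969116210938), 16.586246490478516) [ 0.38678844 -0.1531933   0.0703008 ] 8015
hood u,v range [[ 0.26003416 -0.33714219]
 [ 0.38905362 -0.18856108]]
hood edge yaw 16.87824604968357 [ 0.44840571 -0.13784182]
origin [ 0.51213136 -0.11904308]
rod z 0.024317469565136474 y range [-0.01269928 -0.00166597  0.00923636] x -0.06115421497017541 0.061371613562717656 yaw 3.0890889598734206
cover 0.06527113906691213 0.09825824664767474 -0.07369855476854878 0.0741065424764649 0.13707036877232492
bearing [-0.10265087 -0.04298932  0.08409074] [-0.12449798 -0.06406694  0.08004419] [-0.08203172 -0.02155326  0.08700237]
scene rod x -0.09042869263583322 0.1070220168685911
far [ 0.08015668 -0.01297287  0.01619374] [0.10702202 0.01497969 0.03043191] 67
tcp tray [-0.00768138 -0.02073331  0.34677055]
```

```bash
python3 -m handwheel '[[[0.2,-0.1,0.8,0],[0.2,-0.1,0.8,0],[0.2,-0.1,0.8,0],[0.2,-0.1,0.8,0],[0.2,-0.1,0.8,0],[0.2,-0.1,0.8,0],[0.2,-0.1,0.8,0],[0.2,-0.1,0.8,0],[0.2,0,0.8,0],[0.2,0,0.8,0],[0,0,0.8,0],[0,0,0.8,0],[0,0,0.3,0],[0,0,0,0]]]' 85
cat >> h.py <<'E'
def tray(P):
    x,y,th=np.load("tray.npy");c,s=np.cos(th),np.sin(th);P=np.asarray(P)
    return np.stack([(P[...,0]-x)*c+(P[...,1]-y)*s,-(P[...,0]-x)*s+(P[...,1]-y)*c,P[...,2]],-1)
def st():
    s=sense();print("tray tcp mm",np.round(tray(s['tcp_pos'])*1000,1),"F",np.round(s['force'],1),"gap",round(s['finger_gap']*85.4,1),"grip",round(s['gripper_force'],1),"t",s['t'])
E
python3 -c "from h import *;st()"
```

```text
t: 4.4
tcp_pos: [0.5532, -0.1096, 0.0989]
tool_rot: [0.99, 0.144, -0.0, -0.0]
force: [0.1, -0.3, -0.2]
finger_gap: 0.996
gripper_force: 0.0
tray tcp mm [42.  -2.9 98.9] F [ 0.1 -0.3 -0.2] gap 85.0 grip 0.0 t 4.4
```

```bash
python3 -m handwheel '[[[0.4,0,0,0],[0.4,0,0,0],[0.4,0,0,0],[0.4,0,0,0],[0.4,0,0,0],[0.3,0,0,0],[0.2,0,0.3,0],[0.1,0,0.3,0],[0,0,0.3,0],[0,0,0.3,0],[0,0,0.1,0],[0,0,0,0]]]'
python3 -c "from h import *;st()
a,d=snapshot('scene');np.savez('v1.npz',a=a,d=d);cv2.imwrite('pics/s1.png',cv2.resize(a[170:320,150:350,::-1],None,fx=3,fy=3))"
```

```text
t: 5.9
tcp_pos: [0.6157, -0.0909, 0.0661]
tool_rot: [0.99, 0.144, -0.0, -0.0]
force: [-0.8, 0.2, 0.6]
finger_gap: 0.992
gripper_force: 0.0
tray tcp mm [107.2  -3.1  66.1] F [-0.8  0.2  0.6] gap 84.7 grip 0.0 t 5.9
```

View pics/s1.png

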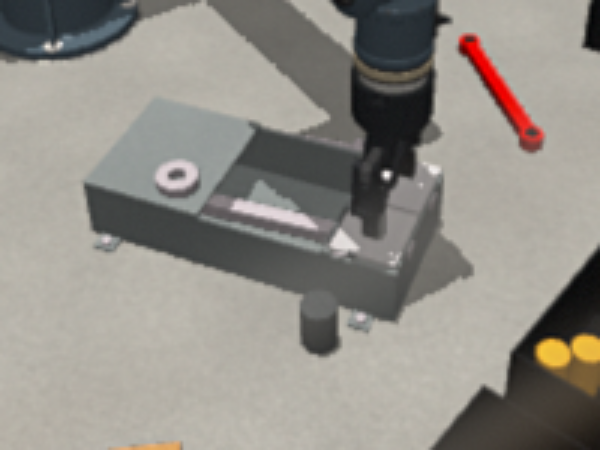

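The crop shows both covers lying flat, at about (380,215), and flush with the tray top. Next I raise the tool and go to the rod.

```bash
python3 -m handwheel '[[[0,0,-0.5,0],[0,0,-0.7,0],[0,0,-0.8,0],[-0.5,0,0,-0.1],[-0.6,-0.1,0,-0.1],[-0.6,-0.1,0,-0.1],[-0.5,0,0,-0.2],[-0.3,0,0,-0.1],[0,0,0,0],[0,0,0,0]]]' 45
python3 - <<'E'
from h import *
st();T=wristT();a,d=snapshot("wrist");X=tray(cloud(d,camera_params("wrist"),T))
cv2.imwrite("pics/w2.png",a[:,:,::-1])
m=(d>0)&(X[...,2]>.018)&(X[...,2]<.03)&(abs(X[...,0])<.062)&(abs(X[...,1])<.04);R=X[m]
p=np.polyfit(R[:,0],R[:,1],1);print(m.sum(),"z",R[:,2].mean(),p,np.percentile(R[:,1]-np.polyval(p,R[:,0]),[1,99]),np.degrees(np.arctan2(T[1,1],T[0,1])))
c=(d>0)&(X[...,0]>.08)&(X[...,0]<.13)
for s in(1,-1):
  k=c&(s*X[...,1]>.01)&(s*X[...,1]<.065);print("cover",k.sum(),np.median(X[k][:,2]) if k.sum() else None)
E
```

```text
t: 7.2
tcp_pos: [0.5554, -0.1053, 0.1164]
tool_rot: [0.984, 0.176, 0.0, 0.0]
force: [-0.4, 0.7, 0.5]
finger_gap: 0.527
gripper_force: 0.0
tray tcp mm [ 45.4   0.6 116.4] F [-0.4  0.7  0.5] gap 45.0 grip 0.0 t 7.2
2729 z 0.02431931317561293 [ 0.05356482 -0.00183034] [-0.00884269  0.0087074 ] 20.212655245024166
cover 8840 0.07455419657795397
cover 8657 0.07454131899026786
```

View pics/w2.png

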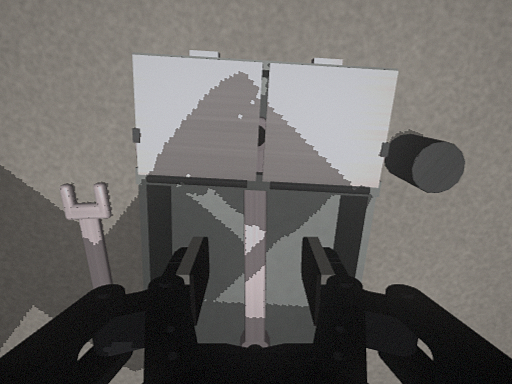

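Both covers are flat at z≈74.5 mm, and the rod lies midway between the fingers (col 255). Next I descend and grip it lightly.

```bash
python3 -m handwheel '[[[-0.1,0,0.5,0],[0,0,0.7,0],[0,0,0.8,0],[0,0,0.8,0],[0,0,0.7,0],[0,0,0.5,0],[0,0,0.3,0],[0,0,0,0]]]' && python3 -c "from h import *;st()"
```

```text
t: 8.25
tcp_pos: [0.5523, -0.1059, 0.0084]
tool_rot: [0.984, 0.176, -0.0, -0.0]
force: [0.3, 0.1, -0.1]
finger_gap: 0.527
gripper_force: 0.0
tray tcp mm [42.2  0.9  8.4] F [ 0.3  0.1 -0.1] gap 45.0 grip 0.0 t 8.25
```

```bash
python3 -m handwheel '[[[0,0,0,0],[0,0,0,0],[0,0,0,0],[0,0,0,0],[0,0,0,0],[0,0,0,0]]]' 0 30 && python3 -c "from h import *;st()"
```

```text
t: 9.0
tcp_pos: [0.553, -0.1062, 0.0095]
tool_rot: [0.984, 0.176, 0.001, 0.0]
force: [-0.5, -0.6, 6.5]
finger_gap: 0.198
gripper_force: 31.0
tray tcp mm [42.9  0.4  9.5] F [-0.5 -0.6  6.5] gap 16.9 grip 31.0 t 9.0
```

Gripped. Next I lift slightly and slide the rod back under the hood.

```bash
python3 -m handwheel '[[[0,0,-0.1,0],[-0.2,0,0,0],[-0.3,0,0,0],[-0.3,0,0,0],[-0.3,0,0,0],[-0.3,0,0,0],[-0.3,0,0,0],[-0.3,0,0,0],[-0.2,0,0,0],[-0.2,0,0,0],[0,0,0,0]]]' && python3 -c "from h import *;st()"
python3 -m handwheel '[[[0,0,0.05,0],[0,0,0,0],[0,0,0,0],[0,0,0,0]]]' 40; python3 -m handwheel '[[[0.2,0,-0.2,0],[0.3,0,0,0],[0.2,0,0.2,0],[0.2,0,0,0],[0.1,0,0,0],[0,0,0,0]]]'
python3 - <<'E'
from h import *
st();T=wristT();a,d=snapshot("wrist");X=tray(cloud(d,camera_params("wrist"),T))
cv2.imwrite("pics/w3.png",a[:,:,::-1])
m=(d>0)&(X[...,2]>.018)&(X[...,2]<.034)&(abs(X[...,0])<.064)&(abs(X[...,1])<.04);R=X[m]
p=np.polyfit(R[:,0],R[:,1],1);print(m.sum(),"z",R[:,2].mean(),p,R.min(0),R.max(0))
E
```

```text
t: 10.38
tcp_pos: [0.4958, -0.1268, 0.0113]
tool_rot: [0.985, 0.175, -0.0, -0.0]
force: [-0.0, -0.2, -2.1]
finger_gap: 0.2
gripper_force: 30.0
tray tcp mm [-17.9  -2.7  11.3] F [-0.  -0.2 -2.1] gap 17.1 grip 30.0 t 10.375
t: 10.88
tcp_pos: [0.4963, -0.1267, 0.0101]
tool_rot: [0.984, 0.176, 0.0, 0.0]
force: [-0.2, -0.4, 0.1]
finger_gap: 0.467
gripper_force: 0.0
t: 11.62
tcp_pos: [0.5197, -0.118, 0.01]
tool_rot: [0.984, 0.176, -0.0, -0.0]
force: [-0.3, -0.2, 0.8]
finger_gap: 0.467
gripper_force: 0.0
tray tcp mm [ 7.6 -1.2 10. ] F [-0.3 -0.2  0.8] gap 39.9 grip 0.0 t 11.625
8493 z 0.02473062682751159 [ 0.04186181 -0.00146405] [-0.03862869 -0.03445938  0.0180249 ] [0.04521261 0.03293199 0.0339991 ]
```

View pics/w3.png

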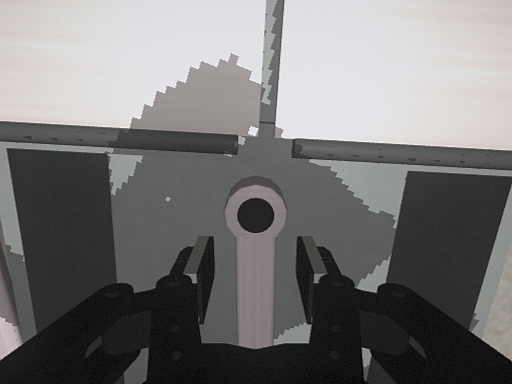

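The view shows the rod's far eye free in the opening at (255,213), about 45 mm in tray x and short of the crossbar, with the fingers beside the bar. Next I grip lightly and lift so the rod tilts about its near end.

```bash
python3 -m handwheel '[[[0,0,0,0],[0,0,0,0],[0,0,0,0],[0,0,0,0],[0,0,0,0],[0,0,-0.2,0],[0,0,-0.2,0],[0,0,-0.2,0],[0,0,-0.2,0],[0,0,-0.2,0],[0,0,-0.2,0],[0,0,-0.2,0],[0,0,0,0]]]' 0 30 && python3 - <<'E'
from h import *
st();a,d=snapshot('scene');np.savez('v2.npz',a=a,d=d);cv2.imwrite('pics/s2.png',cv2.resize(a[170:320,150:350,::-1],None,fx=3,fy=3))
E
```

```text
t: 13.3
tcp_pos: [0.5199, -0.1182, 0.0455]
tool_rot: [0.984, 0.176, 0.0, 0.0]
force: [0.5, -0.7, -2.5]
finger_gap: 0.198
gripper_force: 29.8
tray tcp mm [ 7.7 -1.5 45.5] F [ 0.5 -0.7 -2.5] gap 16.9 grip 29.8 t 13.3
```

View pics/s2.png

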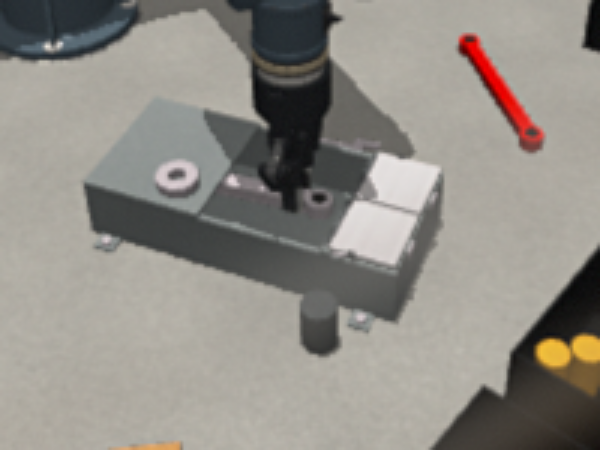

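```bash
python3 -m handwheel '[[[0,0,0,0],[0,0,-0.2,0],[0,0,-0.2,0],[0,0,-0.2,0],[0,0,-0.2,0],[0,0,-0.2,0],[0,0,-0.2,0],[0,0,0,0]]]' 0 20 && python3 - <<'E'
from h import *
st();a,d=snapshot('scene');S=tray(cloud(d,camera_params("scene")))
m=(d>0)&(S[...,0]>.02)&(S[...,0]<.055)&(abs(S[...,1])<.018)&(S[...,2]>.04)&(S[...,2]<.12);R=S[m]
print(len(R),"far part z by x",[(x,round(float(np.percentile(R[abs(R[:,0]-x)<.004][:,2],80)),4)) for x in(.03,.036,.042) if (abs(R[:,0]-x)<.004).any()])
E
```

```text
t: 14.35
tcp_pos: [0.52, -0.1182, 0.0756]
tool_rot: [0.984, 0.176, 0.001, 0.0]
force: [-0.2, -0.2, -3.1]
finger_gap: 0.201
gripper_force: 29.0
tray tcp mm [ 7.8 -1.5 75.6] F [-0.2 -0.2 -3.1] gap 17.2 grip 29.0 t 14.35
98 far part z by x [(0.03, 0.0978), (0.036, 0.0999), (0.042, 0.1017)]
```

The far end has risen (z≈102 mm at x=42, about 18° tilt), so the rod is pivoting in the pads. Next I draw it out along its axis.

```bash
python3 -m handwheel '[[[0.4,0,-0.2,0],[0.5,0,-0.2,0],[0.5,0,-0.2,0],[0.5,0,-0.2,0],[0.5,0,-0.2,0],[0,0,0,0]]]' && python3 -c "from h import *;st()"
```

```text
t: 15.15
tcp_pos: [0.5777, -0.0972, 0.1008]
tool_rot: [0.984, 0.176, 0.001, 0.001]
force: [-0.4, 0.7, -2.1]
finger_gap: 0.2
gripper_force: 29.0
tray tcp mm [ 69.1   1.8 100.8] F [-0.4  0.7 -2.1] gap 17.1 grip 29.0 t 15.15
```

```bash
python3 -m handwheel '[[[0.4,0,-0.1,0],[0.5,0,-0.1,0],[0.5,0,-0.1,0],[0.5,0,-0.1,0],[0.4,0,-0.1,0],[0,0,0,0]]]' && python3 - <<'E'
from h import *
st();a,d=snapshot('scene');np.savez('v3.npz',a=a,d=d);cv2.imwrite('pics/s3.png',cv2.resize(a[150:300,150:350,::-1],None,fx=3,fy=3))
E
```

```text
t: 15.9
tcp_pos: [0.6309, -0.0772, 0.1128]
tool_rot: [0.984, 0.176, 0.001, 0.0]
force: [1.3, -0.2, -2.1]
finger_gap: 0.199
gripper_force: 29.0
tray tcp mm [125.8   5.5 112.8] F [ 1.3 -0.2 -2.1] gap 17.0 grip 29.0 t 15.9
```

View pics/s3.png

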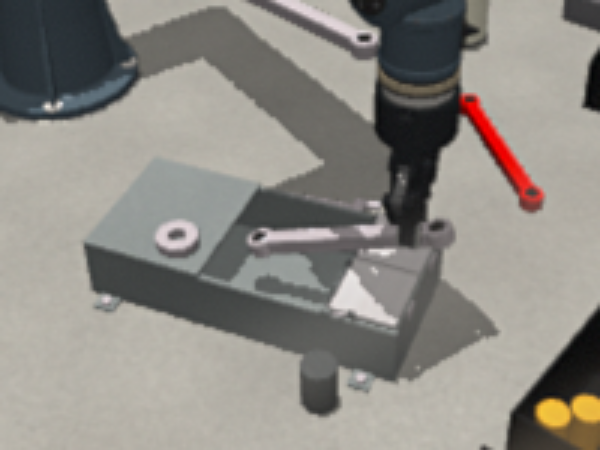

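The near eye at crop (258,238) looks clear of the hood edge. I'll check that with depth.

```bash
python3 - <<'E'
from h import *
v=np.load('v3.npz');S=tray(cloud(v['d'],camera_params("scene")))
for u in range(232,282,5):
    c=[S[r,u] for r in range(222,236) if S[r,u,2]>.03]
    print(u,np.round(np.array(c)*1000).astype(int)[::3].tolist())
E
```

```text
232 []
237 [[-32, 7, 73], [-25, -8, 76], [-22, -15, 71], [-21, -18, 61]]
242 [[-45, 69, 34], [-8, -8, 81], [-7, -12, 73]]
247 [[-29, 74, 36], [3, 3, 83], [8, -7, 82], [9, -10, 72]]
252 [[-9, 70, 45], [-9, 69, 33], [23, -5, 93], [25, -9, 85]]
257 [[8, 71, 50], [8, 70, 38], [39, -4, 97], [39, -4, 85]]
262 [[25, 72, 55], [23, 75, 39], [54, -1, 100], [56, -8, 95]]
267 [[43, 67, 64], [65, 9, 107], [71, -6, 110], [71, -7, 99], [67, 4, 72]]
272 [[58, 73, 64], [81, 8, 113], [85, -2, 110], [87, -6, 103], [82, 6, 80]]
277 [[77, 65, 76], [96, 10, 116], [101, -4, 117], [101, -5, 107], [95, 15, 76]]
```

```bash
python3 -m handwheel '[[[0.1,0,-0.2,0],[0,0,-0.3,0],[0,0,-0.4,0],[0,0,-0.5,0],[0,0,-0.5,0],[0,0,-0.5,0],[0,0,-0.5,0],[0,0,-0.5,0],[0,0,-0.5,0],[0,0,-0.5,0],[0,0,-0.5,0],[0,0,-0.5,0],[0,0,-0.5,0],[0,0,-0.5,0],[0,0,-0.4,0],[0,0,-0.2,0],[0,0,-0.1,0],[0,0,0,0],[0,0,0,0]]]' 0 80 && python3 -m handwheel '[[[0,0,0,0],[0,0,0,0],[0,0,0,0],[0,0,0,0],[0,0,0,0],[0,0,0,0],[0,0,0,0],[0,0,0,0]]]'
python3 - <<'E'
from h import *
st();a,d=snapshot('scene');cv2.imwrite('pics/s4.png',a[:,:,::-1]);S=tray(cloud(d,camera_params("scene")))
m=(d>0)&(abs(S[...,1])<.03)&(S[...,2]>.1)&(S[...,0]>-.12)&(S[...,0]<.08);print("rod min z",S[m][:,2].min(),"x",S[m][:,0].min())
for s in(1,-1):
  k=(d>0)&(S[...,0]>.085)&(S[...,0]<.13)&(s*S[...,1]>.01)&(s*S[...,1]<.065)&(S[...,2]<.15);print("cover",k.sum(),np.median(S[k][:,2]))
E
```

```text
t: 18.32
tcp_pos: [0.6319, -0.0765, 0.2896]
tool_rot: [0.984, 0.176, -0.0, -0.0]
force: [-0.3, 0.0, -1.9]
finger_gap: 0.182
gripper_force: 82.7
t: 19.32
tcp_pos: [0.6322, -0.0766, 0.2901]
tool_rot: [0.984, 0.176, 0.0, -0.0]
force: [-0.5, -0.2, -3.1]
finger_gap: 0.188
gripper_force: 82.7
tray tcp mm [127.2   5.7 290.1] F [-0.5 -0.2 -3.1] gap 16.0 grip 82.7 t 19.325
rod min z 0.23157678944237015 x -0.04240596005795051
cover 187 0.07628252005095348
cover 223 0.07605917545997642
```

View pics/s4.png

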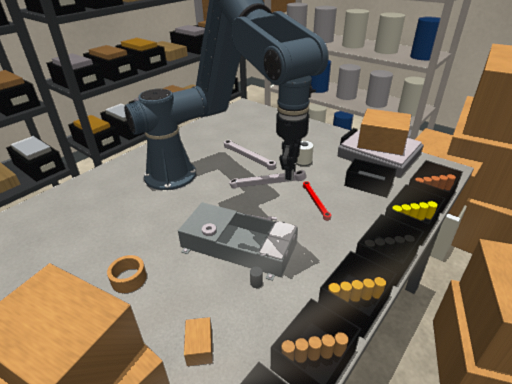

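The rod (px (232,182) to (300,175)) is held still and its lowest point is at z≈0.23 m. Both covers are shut, and the bearing (209,229), roller (256,277) and the other goods have not moved.

```bash
python3 -c "from station import *;print(sign_off())"
```

```text
the job is handed in; nothing more can be done
None
```

I handed the job in at about 19 s: both covers are shut, and the rod is held still in the gripper about 15 cm above the tray, with the other goods where they were.

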